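# Find the hidden catch tile and open the tilt-out bin

### The arm

A 6-joint arm with a two-finger parallel gripper is mounted at the origin on the work surface. World frame = base frame: x ahead of the robot, y to its left, z up, the work surface at z = 0. Lengths are in mm, angles in rad, forces in N, time in s.
With the tool pointing down it reaches from about 300 to 775 mm from the base axis. Payload 14.6 kg.
Tool frame: the origin (TCP) lies between the finger pads; the fingertips stand 8 mm ahead of it and the grasp point (between the pads) lies 11 mm behind it; z points along the fingers, y is the direction in which the jaws open and shut (so a half turn about z gives the same grasp; the last joint's range is limited). The gripper opens to 94 mm and grips with 3 to 60 N. Pads are 16 mm wide; open, the fingers measure 119 mm over their backs; the gripper's body (75 mm by 177 mm) begins 78 mm behind the grasp point.
Start: joints at [1.166, 0.3, 1.521, -0, 1.321, -0.067], TCP at [182.274, 518.908, 213.446] pointing down, gripper open.
Joint ranges: [-3.03, 3.03], [-0.79, 2.21], [0.23, 2.52], [-1.04, 4.18], [0, 3.07], [-2.55, 2.55]. Speed limits (rad/s): [2.22, 2.22, 2.57, 3.14, 3.14, 3.14].

### API

Orientations are given as [roll, pitch, yaw] about the fixed x, y, z axes, in that order (R = Rz(yaw) Ry(pitch) Rx(roll)).
In Python, from cell import manip gives the robot as it stands. The module is installed in compiled form; this text tells all that it offers.
- The arm moves only by the tool send_rows, never from a script. Its argument "series" is a list that holds one entry, the list of rows, each a list of 5 numbers: the opening, from 0 (shut) to 1 (fully open), then the shift along the tool's x, y, z in mm, then the turn about the tool's z in degrees. In form: [[[gripper, dx, dy, dz, roll], ...]]. A call has 1 to 10 rows; each row is the pose to reach, as a shift and turn from the pose commanded when the call began, along the tool's axes at that moment; what a row does not reach only later rows make up. A row lasts 1/10 s, in which the tool goes at most 50 mm and 8.59 degrees, less where a joint would pass 70% of its speed; a pose out of reach is approached as far as the arm can. A call with a gripper value outside its range is refused whole. The fingers move at their own pace and stop on an object; "newtons" is the grip in N (left out, the last holds). Time passes only in rows, so rows that repeat a pose let the fingers close. It gives the time, the measured TCP pose, the force and the opening at its end, in the units of the state.
- manip.read_state(): the state, without advancing time (a new reading comes with each control period).
- manip.camera(name): name is "scene" or "side" or "wrist"; returns a dict with "img" (420x560x3 uint8, red, green, blue), "vfov" (degrees; the focal length in pixels is half the picture's height over the tangent of half this angle, whatever the lens; pixels are square), "cx", "cy" (the principal point, pixels), "pose" (4x4, takes a point from camera to world coordinates); the wrist camera has in their place "T_tool_cam" (4x4, takes a point from camera to tool coordinates, whose origin is the TCP and whose axes are the flange's). Camera axes: x right, y down, z forward; pixel columns grow to the right and rows downward; lengths in mm; the calibration is good to about 2 mm. A picture is of the moment at which its call begins: read the wrist's pose just before it. There is no depth.
- manip.sign_off(): hands the job in, once; it reports no verdict.
Trained networks look in a picture, given as the dict that the camera call returned (one of the last four; its "shot" number tells which), for a name from the list of things; names that differ only in an ending like _2 or _b are one class to them, and where a whole thing is asked for, a point or a joint stands for the part that bears it (a point fixed in the world has none). Each returns a list of dicts, best first, with "conf" (0 to 1); they miss things now and then, are a little off and sometimes report something else, mostly with a low value. They report only what shows in the picture. A call takes as long as a camera call.
- manip.find_in(target, picture): "rect" ([left, top, width, height] in pixels, round what is visible of it).
- manip.silhouettes(target, picture): "pixels" (420x560 bool, what is visible of it) and "rect" ([left, top, width, height] in pixels, round what is visible of it).
The state is a dict: "clock": time; "joints": joint angles; "qd": joint speeds; "effort": joint torques, N m; "eef_pos": TCP position; "eef_rot": TCP orientation; "wrist_force": force on the tool from outside, world axes, zero at the start; "moment": the same for the moment, N m; "finger_gap": finger opening in mm.
Only numpy, scipy, OpenCV 4.12 (cv2) and the standard library are available. Lean on these libraries where they do the work, as an engineer would, in place of code of your own. Each camera call takes 0.05 s, during which the arm holds its last target. There are 200 camera calls.

### The job

The steel bin on the console has a row of five look-alike evil-eye tiles set into its flat lid, and one of them is the hidden catch. Feel along the row with closed fingertips, press the tile that gives until the bin's front swings out by itself, then let the tile come back up and draw the hand clear. Do not touch the front, and do not pick up or shift anything standing on the lid or around the bin.

Things in the scene. Friction and masses are not known exactly. Their poses are not given: they have to be found in the camera images.
- row (a point): Centre of the row of five square blue tiles, on the bin lid's top surface (180 mm above the table). Axes: z up, y along the row, x level and square to it, away from the bin's front. Tile centres lie at y = -96, -48, 0, +48, +96 mm. Four tiles (46 mm square) are solid and flush with the lid. The catch, at any of the five places, is 44 mm square, 2 mm lower, with a slightly wider dark gap.
- bin: Steel tilt-out bin, fixed to the table, 180 mm deep (x), 280 mm wide (y), 180 mm tall, flat level lid. Origin at the centre of its underside; its front faces its -x. The tile row runs along y, 30 mm in front of the middle (x = -30 mm).
- catch (a joint): How far the catch tile is pressed down, m: 0 at rest (its top 2 mm below the lid), 0.007 at the stop. Sprung: about 1.5 N to start it, 5 N at the stop. It frees the front at about 3.5 mm (3.3 N) and comes back up when let go.
- bin_front (a joint): Angle of the bin's tilt-out front, rad: 0 shut, 0.40 fully out. Hinged along its lower edge; its top swings toward the bin's -x, up to 60 mm beyond the lid's front edge and always below the lid's top. Held by the catch; once freed, its own spring swings it fully out within about 1.5 s and keeps it there.
- front_edge (a point): Middle of the top edge of the bin's tilt-out front (outer face), 18 mm below the lid's top while shut; 266 mm wide panel.
- tumbler: Frosted glass tumbler, 74 mm across, 105 mm tall; a bystander to be left alone. Origin at the centre of its underside.
- case: Closed black sunglasses case, 58 x 155 x 38 mm, lying on the rear part of the bin's lid behind the tiles (at least 20 mm from them), parallel to the row within a few degrees; a bystander to be left alone. Origin at the centre of its underside.
- dish: White ceramic evil-eye bead dish, 124 mm across, 26 mm tall; a bystander to be left alone. Origin at the centre of its underside.
- keyring: Chrome keyring with two keys, lying flat, about 80 mm long, 6 mm high; a bystander to be left alone. Origin at the centre of its underside (the ring's centre).
- brush: Wooden shoe brush, bristles down, 55 x 170 x 46 mm; a bystander to be left alone. Origin at the centre of its underside.
- polish: Flat shoe-polish tin, 76 mm across, 28 mm tall; a bystander to be left alone. Origin at the centre of its underside.

How it is judged:
By the outcome, as a careful person would: the job done as asked, in the order asked, and still so for the second after the job is handed in, with the robot touching nothing.
It also fails if it takes over 42 s, if anything falls off the work surface, if the arm or the gripper's body presses on something with over 40 N, if the wrist force passes 120 N, or if a joint passes its speed limit or range.

## Working session

There is one attempt and no reset: what is moved stays moved. The work goes in short steps, Python scripts to look and compute and a tool call to move; the robot and the scene stay as the last step left them, time stands still between calls to the robot, and variables do not carry over. Pictures are saved under pics/ and viewed, about 8 in all and at most 12, crops included, and the job is handed in when it is done.

Besides the shell and the picture viewer there is one more tool, called as a command line: name --argument value ..., lists and objects as JSON in quotes. send_rows: Moves the arm, as the interface text tells. Its arguments: {"type":"object","properties":{"series":{"type":"array"},"newtons":{"type":"number"}},"required":["series"]}

```bash
mkdir -p pics; python3 - <<'E'
from cell import manip
import cv2,numpy as np
s=manip.read_state(); print({k:np.round(v,3).tolist() for k,v in s.items()})
ims=[]
for n in ["scene","wrist"]:
    c=manip.camera(n); ims.append(c)
    cv2.imwrite(f"pics/{n}0.png",c["img"][:,:,::-1])
    print(n,c["vfov"],c["cx"],c["cy"],np.round(c.get("pose",c.get("T_tool_cam")),4).tolist())
    for t in ["row","bin","case","catch"]:
        try: print(t,[(r["rect"],round(r["conf"],2)) for r in manip.find_in(t,c)][:2])
        except Exception as e: print(t,e)
E
```

```text
{'clock': 0.0, 'joints': [1.166, 0.3, 1.522, -0.0, 1.321, -0.067], 'qd': [0.002, -0.0, 0.0, 0.001, -0.0, -0.0], 'effort': [0.0, -53.18, -35.274, 0.071, 0.024, -0.0], 'eef_pos': [182.177, 518.688, 212.882], 'eef_rot': [-3.14, -0.0, 2.804], 'wrist_force': [0.16, 0.451, 0.624], 'moment': [-0.026, -0.053, -0.026], 'finger_gap': 94.098}
scene 57.69551759055498 274.6215265261158 209.886686673514 [[-0.0447, 0.9329, -0.3572, 819.251], [0.999, 0.0387, -0.0239, 50.2818], [-0.0084, -0.3579, -0.9337, 966.3637], [0.0, 0.0, 0.0, 1.0]]
row [([167.2, 196.8, 133.1, 99.2], 0.87)]
bin [([162.3, 192.1, 140.5, 101.8], 0.94)]
case [([184.4, 241.7, 76.0, 32.4], 0.65)]
catch [([200.5, 214.7, 20.7, 17.1], 0.59), ([74.5, 183.7, 74.6, 23.4], 0.41)]
wrist 62.577062536517005 282.8675250994406 210.47249436024532 [[0.0009, -0.9689, -0.2473, 71.5053], [1.0, 0.001, -0.0004, -0.5099], [0.0007, -0.2473, 0.9689, -171.553], [0.0, 0.0, 0.0, 1.0]]
row []
bin []
case []
catch []
```

View pics/scene0.png

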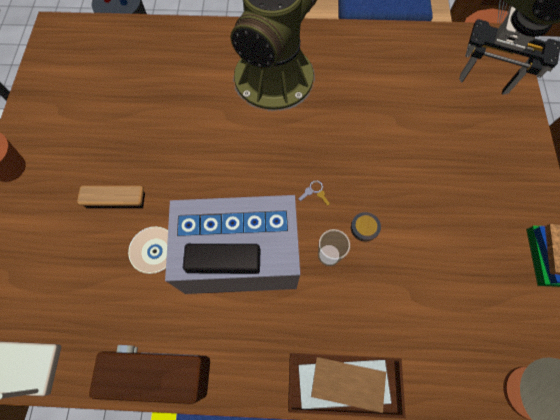

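View pics/wrist0.png

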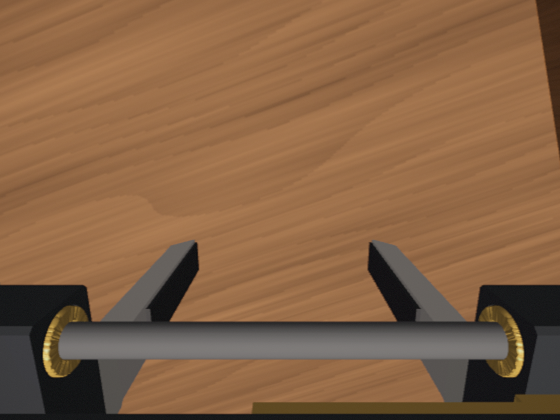

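The scene view shows the bin with its tiles along row ~223 (columns 188–277), the case behind them at (222,258), and the front facing the robot. The wrist view shows only table.

```bash
cat > h.py <<'E'
import numpy as np
from scipy.spatial.transform import Rotation as R
def ray(c,uv,z,T=None):
    T=c["pose"] if T is None else T
    f=c["img"].shape[0]/2/np.tan(np.radians(c["vfov"])/2)
    d=T[:3,:3]@np.array([(uv[0]-c["cx"])/f,(uv[1]-c["cy"])/f,1])
    return T[:3,3]+d*(z-T[2,3])/d[2]
def tool(s):
    T=np.eye(4);T[:3,:3]=R.from_euler("xyz",s["eef_rot"]).as_matrix();T[:3,3]=s["eef_pos"];return T
def to_tool(s,p): return np.round(tool(s)[:3,:3].T@(np.array(p)-s["eef_pos"]),1)
E
python3 - <<'E'
from cell import manip; from h import *
s=manip.read_state(); c=manip.camera("scene")
P=[ray(c,p,180) for p in [(188.5,225),(211,224),(232.5,223),(254.5,222),(277,221)]]
print(np.round(P,1)); d=P[4]-P[0]; print("len",np.linalg.norm(d),"row yaw",np.degrees(np.arctan2(-d[0],d[1])))
print("tool yaw",np.degrees(s["eef_rot"][2]), "shift", [to_tool(s,p+[0,0,120]) for p in P])
print(np.round(tool(s)[:3,:3],3))
E
```

```text
[[ 561.4 -155.9  180. ]
 [ 557.1 -107.   180. ]
 [ 552.8  -60.3  180. ]
 [ 548.5  -12.5  180. ]
 [ 544.1   36.5  180. ]]
len 193.18006303057362 row yaw 5.133128512907903
tool yaw 160.64430252591492 shift [array([-581.4, -511. ,  -86.5]), array([-561.1, -466.3,  -86.6]), array([-541.6, -423.7,  -86.6]), array([-521.6, -379.9,  -86.6]), array([-501.3, -335.2,  -86.6])]
[[-0.943  0.331 -0.   ]
 [ 0.331  0.943 -0.   ]
 [ 0.    -0.    -1.   ]]
```

send_rows --series '[[[0, -40, -30, -107, 0], [0, -80, -62, -107, -5], [0, -118, -92, -107, -10], [0, -156, -122, -107, -15], [0, -194, -152, -107, -20], [0, -232, -182, -107, -24.5], [0, -270, -212, -107, -24.5], [0, -308, -242, -107, -24.5], [0, -346, -271, -107, -24.5], [0, -384, -300, -107, -24.5]]]' --newtons 20

```text
clock: 1.55
eef_pos: [429.3, 131.9, 320.8]
eef_rot: [3.141, 0.001, -3.052]
wrist_force: [0.8, 0.8, -0.0]
finger_gap: 17.1
```

```bash
python3 - <<'E'
from cell import manip; from h import *
s=manip.read_state(); print(s["clock"],s["eef_pos"],np.degrees(s["eef_rot"]),to_tool(s,[552.8,-60.3,320]))
E
```

```text
1.55 [429.31212102 131.89307276 320.75998952] [ 1.79991727e+02  4.83095741e-02 -1.74852463e+02] [-105.7 -202.5    0.8]
```

send_rows --series '[[[0, -23, -45, 0, 0], [0, -46, -90, 0, 0], [0, -70, -135, 0, 0], [0, -92, -178, 0, 0], [0, -92, -178, 0, 0], [0, -92, -178, 0, 0], [0, -92, -178, 0, 0]]]'

```text
clock: 2.25
eef_pos: [535.9, -34.4, 320.6]
eef_rot: [3.141, 0.0, -3.051]
wrist_force: [-0.5, 0.4, 0.6]
finger_gap: 0.4
```

```bash
python3 - <<'E'
from cell import manip; from h import *
import cv2
s=manip.read_state(); c=manip.camera("wrist")
cv2.imwrite("pics/wrist1.png",cv2.resize(c["img"],(800,600))[:,:,::-1])
T=tool(s)@c["T_tool_cam"]; np.save("T.npy",T)
print(s["clock"],s["eef_pos"],np.degrees(s["eef_rot"]),s["finger_gap"])
for t in ["row","catch","case","bin_front"]:
    for r in manip.find_in(t,c)[:3]:
        q=r["rect"]; print(t,np.round(q),round(r["conf"],2),np.round(ray(c,(q[0]+q[2]/2,q[1]+q[3]/2),180,T),1))
# blue tile components
h=cv2.cvtColor(c["img"],cv2.COLOR_RGB2HSV); m=cv2.inRange(h,(95,120,40),(130,255,255))
n,l,st,ce=cv2.connectedComponentsWithStats(m)
for i in range(1,n):
    if st[i,4]>200:
        x,y,w,hh=st[i,:4]; print(st[i],np.round(ray(c,(x+w/2,y+hh/2),180,T),1))
E
```

```text
2.25 [535.90420623 -34.35107009 320.60899186] [ 1.79993954e+02  1.24394631e-02 -1.74814143e+02] 0.4153403844976573
row [ 92. 143. 316. 182.] 0.84 [569.3 -63.8 180. ]
catch [179. 191.  48.  45.] 0.86 [ 553.5 -108.3  180. ]
catch [142. 268. 142.  53.] 0.57 [636.1 -95.9 180. ]
catch [470. 137.  66.  56.] 0.16 [483.5 159.3 180. ]
case [141. 268. 142.  57.] 0.63 [638.  -96.1 180. ]
bin_front [117. 144. 264.   6.] 0.93 [488.  -70.2 180. ]
[ 122  192   55   46 1392] [ 559.6 -158.1  180. ]
[ 176  192   49   45 1196] [ 554.7 -110.6  180. ]
[ 226  192   50   47 1363] [551.4 -63.5 180. ]
[ 279  192   49   47 1362] [546.9 -14.6 180. ]
[ 329  192   51   47 1383] [542.5  32.9 180. ]
```

View pics/wrist1.png

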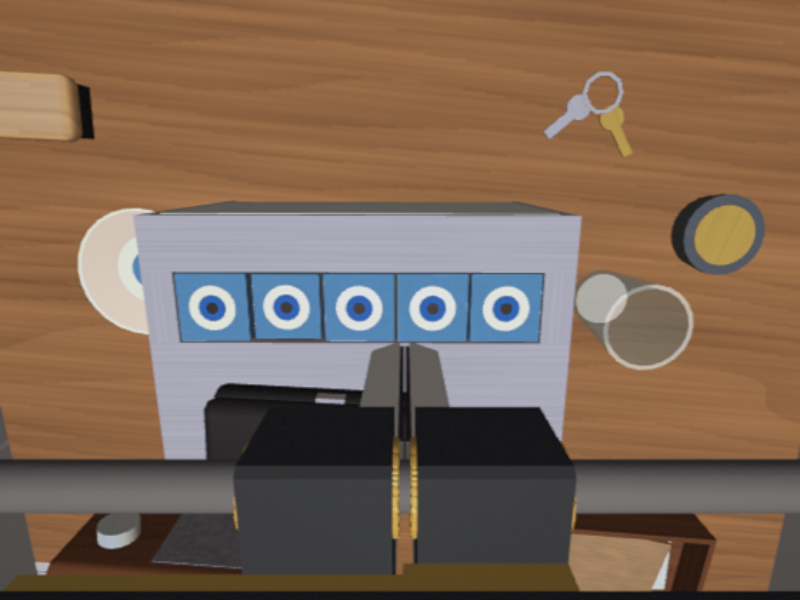

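The wrist view shows the five tiles in a row at v≈307 (800×600 picture), with the bin's front edge above them at v≈210. The second tile from the left, at (286,307), has the wider dark gap, and the detector also picks it (0.86). I'll feel from the right end and work towards it.

send_rows --series '[[[0, -6, 33, 40, 0], [0, -12.5, 66, 80, 0], [0, -12.5, 66, 115, 0], [0, -12.5, 66, 128, 0], [0, -12.5, 66, 131, 0], [0, -12.5, 66, 132, 0], [0, -12.5, 66, 132, 0]]]'

```text
clock: 3.2
eef_pos: [543.4, 31.2, 190.1]
eef_rot: [-3.141, 0.002, -3.053]
wrist_force: [-0.3, -0.9, 0.7]
finger_gap: 0.5
```

send_rows --series '[[[0, 0, 0, 0.5, 0], [0, 0, 0, 1, 0], [0, 0, 0, 1.5, 0], [0, 0, 0, 1.5, 0]]]'

```text
clock: 3.6
eef_pos: [543.1, 31.4, 188.2]
eef_rot: [-3.141, 0.002, -3.052]
wrist_force: [-2.5, -1.2, 7.7]
finger_gap: 0.6
```

send_rows --series '[[[0, 0, 0, -6, 0], [0, 0, -24, -6, 0], [0, 0, -48, -6, 0], [0, 0, -48, -6, 0], [0, 0, -48, -1.5, 0], [0, 0, -48, -0.5, 0], [0, 0, -48, 0, 0], [0, 0, -48, 0, 0], [0, 0, -48, 0, 0]]]'

```text
clock: 4.5
eef_pos: [547.3, -16.0, 188.3]
eef_rot: [-3.14, 0.002, -3.051]
wrist_force: [-4.8, -5.1, 11.9]
finger_gap: 0.3
```

send_rows --series '[[[0, 0, 0, -6, 0], [0, 0, -24, -6, 0], [0, 0, -48, -6, 0], [0, 0, -48, -6, 0], [0, 0, -48, -1.5, 0], [0, 0, -48, -0.5, 0], [0, 0, -48, 0, 0], [0, 0, -48, 0, 0], [0, 0, -48, 0, 0]]]'

```text
clock: 5.4
eef_pos: [551.6, -63.3, 188.2]
eef_rot: [-3.14, 0.001, -3.051]
wrist_force: [-4.3, -3.1, 14.1]
finger_gap: 0.5
```

send_rows --series '[[[0, 0, 0, -6, 0], [0, 0, -24, -6, 0], [0, 0, -48, -6, 0], [0, 0, -48, -6, 0], [0, 0, -48, -1.5, 0], [0, 0, -48, -0.5, 0], [0, 0, -48, 0, 0], [0, 0, -48, 0, 0], [0, 0, -48, 0, 0]]]'

```text
clock: 6.3
eef_pos: [555.7, -111.4, 187.0]
eef_rot: [-3.142, 0.0, -3.051]
wrist_force: [-0.1, 0.1, -0.0]
finger_gap: 0.3
```

The first three tiles felt are solid: 8–14 N with no travel. The fourth gives no resistance at lid level, so its top is lower. I'll press it slowly.

send_rows --series '[[[0, 0, 1, 1, 0], [0, 0, 1, 2, 0], [0, 0, 1, 3, 0], [0, 0, 1, 4, 0], [0, 0, 1, 4, 0]]]'

```text
clock: 6.8
eef_pos: [555.7, -110.6, 182.9]
eef_rot: [3.141, 0.0, -3.052]
wrist_force: [0.6, 1.5, 3.9]
finger_gap: 0.5
```

send_rows --series '[[[0, 0, 0, 0.7, 0], [0, 0, 0, 1.4, 0], [0, 0, 0, 2.1, 0], [0, 0, 0, 2.1, 0], [0, 0, 0, 2.1, 0]]]'

```text
clock: 7.3
eef_pos: [555.7, -110.7, 180.9]
eef_rot: [-3.142, 0.0, -3.052]
wrist_force: [1.1, 3.2, 3.6]
finger_gap: 0.3
```

```bash
python3 - <<'E'
from cell import manip; from h import *
import cv2
s=manip.read_state(); print(s["clock"],s["eef_pos"],s["wrist_force"])
c=manip.camera("side"); a=cv2.resize(c["img"],(400,300))
print([ (np.round(r["rect"]),r["conf"]) for r in manip.find_in("bin_front",c)[:2]])
d=manip.camera("wrist"); b=cv2.resize(d["img"],(400,300))
print([ (np.round(r["rect"]),r["conf"]) for r in manip.find_in("bin_front",d)[:2]])
cv2.imwrite("pics/p2.png",np.hstack([a,b])[:,:,::-1])
E
```

```text
7.3 [ 555.66481051 -110.71419286  180.887075  ] [1.10045166 3.16942379 3.59805898]
[(array([239., 200.,  83., 106.]), 0.85), (array([238., 169., 155., 143.]), 0.52)]
[(array([126.,  32., 434., 117.]), 0.82)]
```

View pics/p2.png

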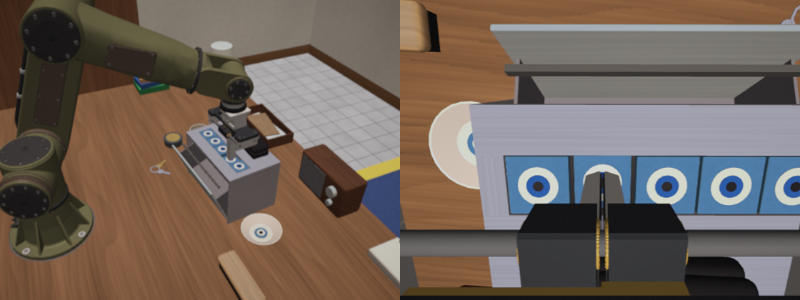

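Both views show the front swung out, with the panel well beyond the lid's edge at the top of the wrist view. I'll hold briefly, then lift straight up. The case is behind and the front stays below the lid.

send_rows --series '[[[0, 0, 0, 0, 0], [0, 0, 0, 0, 0], [0, 0, 0, 0, 0], [0, 0, 0, 0, 0], [0, 0, 0, 0, 0], [0, 0, 0, 0, 0], [0, 0, 0, 0, 0], [0, 0, 0, 0, 0], [0, 0, 0, 0, 0], [0, 0, 0, 0, 0]]]'

```text
clock: 8.5
eef_pos: [555.6, -110.7, 180.8]
eef_rot: [-3.142, 0.0, -3.052]
wrist_force: [1.2, 1.5, 3.0]
finger_gap: 0.4
```

send_rows --series '[[[0, 0, 0, -2, 0], [0, 0, 0, -5, 0], [0, 0, 0, -9, 0], [0, 0, 0, -20, 0], [0, 0, 0, -45, 0], [0, 0, 0, -80, 0], [0, 0, 0, -115, 0], [0, 0, 0, -140, 0], [0, 0, 0, -140, 0], [0, 0, 0, -140, 0]]]'

```text
clock: 9.5
eef_pos: [555.4, -110.8, 320.9]
eef_rot: [-3.141, 0.0, -3.052]
wrist_force: [0.4, 0.8, -0.1]
finger_gap: 0.5
```

```bash
python3 - <<'E'
from cell import manip; from h import *
import cv2
s=manip.read_state(); print(s["clock"],s["eef_pos"],s["wrist_force"],np.abs(s["qd"]).max())
d=manip.camera("wrist")
T=tool(s)@d["T_tool_cam"]
for r in manip.find_in("bin_front",d)[:2]:
    q=r["rect"]; print(np.round(q),r["conf"],ray(d,(q[0]+q[2]/2,q[1]),150,T))
cv2.imwrite("pics/p3.png",cv2.resize(d["img"],(800,600))[:,:,::-1])
E
```

```text
9.5 [ 555.44342424 -110.77345906  320.93818683] [ 0.35512982  0.80086224 -0.14222361] 0.028465562853638375
[192.  73. 287.  67.] 0.67 [435.55428164 -73.77721391 150.        ]
```

View pics/p3.png

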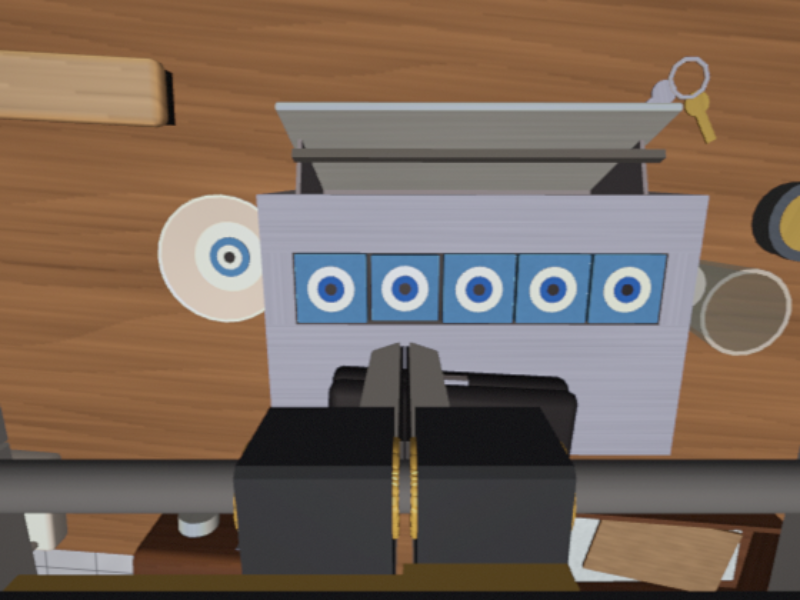

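The front is fully out, about 60 mm past the lid's edge (at v≈105). The catch tile at (405,290) is back up, the case and the other things are where they were, and the hand is about 130 mm above the lid.

```bash
python3 -c "
from cell import manip
print(manip.sign_off())"
```

```text
the job is handed in; nothing more can be done
None
```

The bin's front is open, and I've handed the job in at about 9.6 s of the 42 s allowed.

**Feeling the row:** I felt along it from the +96 mm end with closed fingertips. The tiles at +96, +48 and 0 mm were solid, giving 8–14 N with no travel. The tile at −48 mm was lower and gave. I stopped there, so the −96 mm tile was never touched.

**Pressing the catch:** I pressed the −48 mm tile about 5 mm, at about 3–4 N. The front swung out by itself while the tile was held down. I held for another second, then lifted straight up.

**Last checks:**
- **Front:** the last wrist picture shows it fully out, about 60 mm past the lid's edge.
- **Catch tile:** it looks back up in the same picture. I judged this by eye and did not measure its height.
- **Hand:** the fingertips ended about 130 mm above the lid, with wrist force near zero.
- **Bystanders:** none looked moved in the pictures. I did not measure their positions before and after.

No check failed or disagreed. The detector also gave weaker "catch" matches on other spots, but the visible gap and the feel both pointed to the −48 mm tile.

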